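Dip the biscuit tin and lock the gauge

ROBOT

A 6-joint arm with a two-finger parallel gripper is mounted at the origin on the work surface. World frame = base frame: x ahead of the robot, y to its left, z up, the work surface at z = 0. Lengths are in mm, angles in rad, forces in N, time in s.
With the tool pointing down it reaches from about 250 to 850 mm from the base axis. Payload 12.5 kg.
Tool frame: the origin (TCP) lies midway between the tips of the shut fingers; the grasp point (between the pads) lies behind it (grasp_offset is the z of the grasp point in the tool frame, in mm); z points along the fingers, y is the direction in which the jaws open and shut (so a half turn about z gives the same grasp; the last joint's range is limited). The gripper opens to 93 mm and grips with 3 to 60 N. Pads are 15 mm wide; open, the fingers measure 128 mm over their backs; the gripper's body (75 mm by 188 mm) begins 65 mm behind the grasp point.
Start: joints at [1.107, 0.351, 1.652, -0, 1.139, -0.085], TCP at [203.361, 511.007, 218.633] pointing down, gripper open.
Joint ranges: [-2.75, 2.75], [-0.79, 2.1], [0.01, 2.65], [-1.57, 4.71], [0.07, 3.14], [-2.87, 2.87]. Speed limits (rad/s): [2.22, 2.22, 2.79, 3.14, 3.14, 3.14].

INTERFACE

Orientations are given as a unit quaternion [w, x, y, z].
In Python, from plant import * gives the robot as it stands. The module is installed in compiled form; this text tells all that it offers.
- The arm moves only by the tool servo_tool, never from a script. Its argument "moves" is one flat list of numbers, 6 for each row, row after row: the shift along the tool's x, y, z in mm, then the turn, a rotation vector about the tool's x, y, z in degrees. In form: [x, y, z, ax, ay, az, x, y, z, ax, ay, az, ...]. A call has 1 to 5 rows; each row is the pose to reach, as a shift and turn from the pose commanded when the call began, along the tool's axes at that moment; what a row does not reach only later rows make up. A row lasts 1/12 s, in which the tool goes at most 41.7 mm and 7.16 degrees, less where a joint would pass 70% of its speed; a pose out of reach is approached as far as the arm can. A call with a gripper value outside its range is refused whole. "hand" is the finger opening in mm, from 0 to 93, set as the call begins (left out, the last holds). The fingers move at their own pace and stop on an object; "newtons" is the grip in N (left out, the last holds). Time passes only in rows, so rows that repeat a pose let the fingers close. It gives the time, the measured TCP pose, the force and the opening at its end, in the units of the state.
- get_state(): the state, without advancing time (a new reading comes with each control period).
- capture(name): name is "side" or "top"; returns a dict with "frame" (480x640x3 uint8, red, green, blue), "depth" (480x640 float32, mm along the optical axis (not along the pixel's ray), 0 where there is no reading), "mtx" (3x3 intrinsics, pixels), "world_from_camera" (4x4, takes a point from camera to world coordinates). Camera axes: x right, y down, z forward; pixel columns grow to the right and rows downward; lengths in mm; the calibration is good to about 2 mm. A picture is of the moment at which its call begins.
- finish_job(): hands the job in, once; it reports no verdict.
The state is a dict: "clock": time; "qpos": joint angles; "qvel": joint speeds; "tau": joint torques, N m; "ee_pos": TCP position; "tcp_rot": TCP orientation; "contact_force": force on the tool from outside, world axes, zero at the start; "moment": the same for the moment, N m; "opening": finger opening in mm.
Only numpy, scipy, OpenCV 4.12 (cv2) and the standard library are available. Lean on these libraries where they do the work, as an engineer would, in place of code of your own. Each camera call takes 0.05 s, during which the arm holds its last target.

TASK

Swing the chrome arm round so that its dip gauge hangs over the open biscuit tin, then lower the gauge rod gently through the mouth until its rubber foot rests on the top biscuit. With the foot still touching, turn the rod's cross-handle a quarter turn clockwise (seen from above) until it locks, then let go, so that the gauge keeps the reading. Do not press hard enough to crack the biscuits (a light push of a few newtons is plenty), and leave the tin and everything else on the counter standing where it is.

Things in the scene. Friction and masses are not known exactly. Their poses are not given: they have to be found in the camera images.
- handle (a point): centre of the cream cross-handle on top of the gauge rod: a flat upright bar 46 mm long, 12 mm thick, 22 mm tall; this point is its middle. Frame: x along the bar, y across its thickness, z up. It is 306 mm above the counter with the rod fully up and goes down with the rod. A black stop collar (19 mm across) is 15 mm below the point. With the lock open the bar lies in line with the swing arm; locked it lies across it
- foot: white rubber foot at the rod's lower end, a disc 20 mm across and 8 mm thick; origin at the centre of its underside. It hangs 181 mm below the handle point, on the same vertical axis. The rubber is springy: about 1 mm of give per 4 N, 4 mm in all
- hinge_pin (a point): the upright hinge pin of the swing arm at the steel backsplash, at the height of the arm's tube (157 mm above the counter). The gauge rod's axis is 240 mm from it horizontally
- swing_arm (a joint): how far the chrome swing arm has been turned about its hinge pin from where it started (rad); + is anticlockwise seen from above, which carries the tip towards the robot's right (-y) from its start on the left of the tin. Range -0.3 to 1.6; turns easily (0.15 N m of friction) and stays where it is left. The handle turns along with the arm: to swing the arm while holding the handle, turn the hand with it, or the lock will be worked
- gauge_slide (a joint): how far the rod has been slid down (m): 0 fully up (foot 125 mm above the counter, 10 mm over the tin's rim), 0.1 fully down. It drags with about 2.5 N, so it stays where it is left while the lock is open; once locked it is held fast
- gauge_rod (a joint): twist lock of the rod (rad): 0 open, + is clockwise seen from above, end stop at 1.5. From about 0.75 on, a rib on the rod wedges a brass shoe inside the sleeve; it is locked from 1.0 to the stop, stays so when let go (springing back up to 0.1), and then holds the rod against about 10 N. Turning takes up to about 0.2 N m, so the handle follows the hand some 0.2 rad behind
- tin: open round biscuit tin, 110 mm outside diameter, 115 mm tall, 104 mm clear inside; its red lid lies elsewhere on the counter. Loose. Origin at the centre of its underside, z up. It is filled with a flat stack of round biscuits (94 mm across), whose top is somewhere between 30 and 80 mm above the tin's underside: not measured, to be found by touch. The biscuits crack above 15 N
- lid: bystander: the tin's red lid, 117 mm across, 21 mm tall; origin under its centre
- bell: bystander: brass service bell, 86 mm across, 60 mm tall; origin under its centre
- cup: bystander: yellow melamine cup with a side handle, 84 mm across, 78 mm tall; origin under its centre
- saucer: bystander: white saucer, 144 mm across, 18 mm tall; origin under its centre
- napkin_box: bystander: chrome napkin dispenser, 95 x 115 mm, 125 mm tall; origin under its centre
- milk_bottle: bystander: frosted glass milk bottle, 80 mm across, 207 mm tall; origin under its centre
- sugar_pourer: bystander: glass sugar pourer with chrome top, 72 mm across, 144 mm tall; origin under its centre
There are look-alikes about, which are no part of the job. What is shaped like the tin but pink or turquoise is not meant.

How it is judged (in metres and radians):
On the way, in this order (a step that is already met when the one before it is completed fails the run):
1. the gauge hangs over the tin's mouth with its lock open (horizontal distance between foot and tin below 0.03 m and value of joint gauge_rod below 0.6 rad), for 0.2 s.
2. the foot is down on the biscuits, the lock still open (all of step 1 and contact force between foot and tin above 0.4 N), for 0.2 s.
3. the rod is locked with the foot touching the biscuits (value of joint gauge_rod above 1 rad and contact force between foot and tin above 0.15 N), for 0.3 s.
At the end, for the whole second after the job is handed in: The gauge is over the tin (foot within 30 mm of the tin's axis), its foot still touches the top biscuit (more than 0.15 N), the twist lock stands past 1.0 rad, the tin is upright, everything is at rest and let go (all of step 3 and horizontal distance between foot and tin below 0.03 m and angle between tin's own z axis and vertical below 0.05 rad and linear speed of foot below 0.01 m/s).
It fails at once if the foot pressed on the tin or biscuits with more than 15 N (contact force between foot and tin above 15 N).
It fails at once if the tin was shoved more than 20 mm or tipped (distance of tin from where it was at the start of the episode above 0.02 m or angle between tin's own z axis and vertical above 0.15 rad).
It fails at once if a bystander on the counter was moved more than 30 mm (distance of any of lid, bell, cup, saucer, napkin_box, milk_bottle, sugar_pourer from where it was at the start of the episode above 0.03 m).
It also fails if it takes over 58 s, if anything falls off the work surface, if the arm or the gripper's body presses on something with over 40 N, if the wrist force passes 120 N, or if a joint passes its speed limit or range.

## Working session

There is one attempt and no reset: what is moved stays moved. The work goes in short steps, Python scripts to look and compute and a tool call to move; the robot and the scene stay as the last step left them, time stands still between calls to the robot, and variables do not carry over. Pictures are saved under pics/ and viewed, and the job is handed in when it is done.

Besides the shell and the picture viewer there is one more tool, called after ">>>" by a JSON object that holds its "method" and its "body". servo_tool: Moves the arm, as the interface text tells. Its arguments: {"type":"object","properties":{"moves":{"type":"array"},"hand":{"type":"number"},"newtons":{"type":"number"}},"required":["moves"]}

```bash
mkdir -p pics; ls; python3 - <<'E'
from plant import *
import cv2,numpy as np
s=get_state(); print(s)
for n in ("side","top"):
    c=capture(n); cv2.imwrite(f"pics/{n}0.png",c["frame"][:,:,::-1]); np.savez(f"pics/{n}0.npz",**c)
    print(n,c["mtx"],c["world_from_camera"])
E
```

```text
pics
{'clock': 0.0, 'qpos': array([ 1.10740231e+00,  3.51222875e-01,  1.65239135e+00,  1.68846975e-06,
        1.13911005e+00, -8.45891275e-02]), 'qvel': array([-0.00057389, -0.00043435, -0.00139317, -0.00138214, -0.00097176,
        0.00042999]), 'tau': array([ 1.73529756e-03, -4.97314668e+01, -2.85256755e+01,  6.99726166e-02,
        2.57017300e-02, -9.17518128e-05]), 'ee_pos': array([203.2173217 , 510.72332396, 218.12119447]), 'tcp_rot': array([-1.53832843e-04,  1.88272377e-01,  9.82116690e-01, -5.44497387e-04]), 'contact_force': array([-0.01732592,  0.61006675, -0.24150616]), 'moment': array([-0.00761601, -0.00214118, -0.01041967]), 'opening': 92.65753288874235}
side [[441.33937393   0.         310.75932051]
 [  0.         441.33937393 238.81036014]
 [  0.           0.           1.        ]] [[ 9.86726154e-01 -1.24038247e-01  1.04814174e-01  4.44342016e+02]
 [-1.62186879e-01 -7.20207492e-01  6.74534347e-01 -6.93547209e+02]
 [-8.18010435e-03 -6.82580165e-01 -7.30764944e-01  9.52234926e+02]
 [ 0.00000000e+00  0.00000000e+00  0.00000000e+00  1.00000000e+00]]
top [[448.47749022   0.         315.5576989 ]
 [  0.         448.47749022 234.93242216]
 [  0.           0.           1.        ]] [[-8.92728371e-03 -9.91071185e-01  1.33034620e-01  3.97205239e+02]
 [-9.99960145e-01  8.86212769e-03 -1.08188777e-03 -9.58015486e+00]
 [-1.06741999e-04 -1.33038977e-01 -9.91110801e-01  1.44164449e+03]
 [ 0.00000000e+00  0.00000000e+00  0.00000000e+00  1.00000000e+00]]
```

View pics/side0.png

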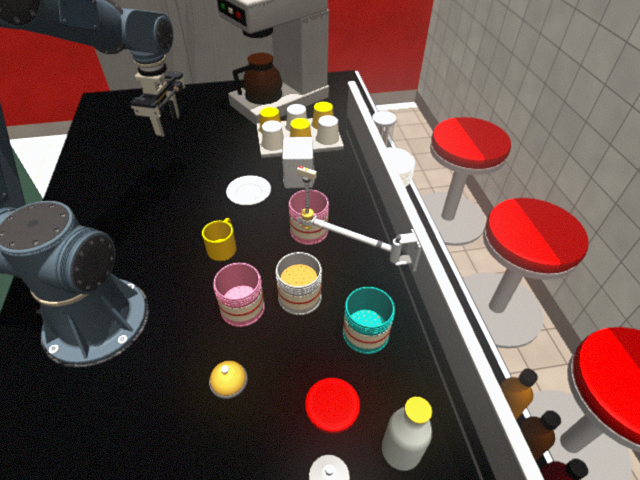

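View pics/top0.png

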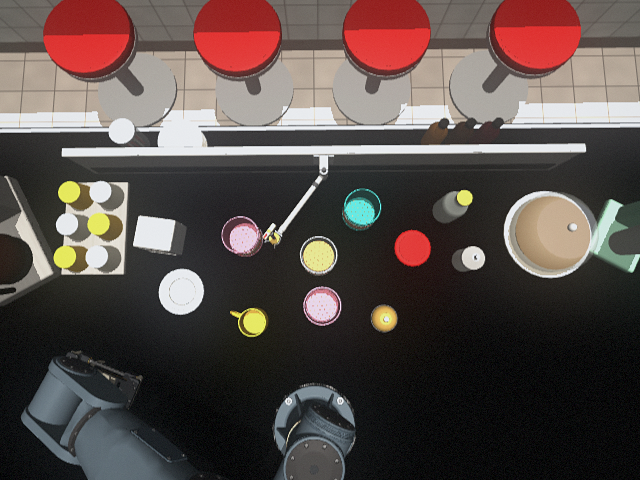

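Side view: the true (white) tin is at (299,283), with the handle at (307,174) and the hinge near (402,247). Top view: the tin mouth is at (319,255), the handle at about (270,233) and the hinge at about (322,177). I'll enlarge these areas and measure.

```bash
cat > h.py <<'E'
import numpy as np,cv2
def load(n): return dict(np.load(f"pics/{n}.npz"))
def pt(c,u,v,d=None,z=None):
    K=c["mtx"];T=c["world_from_camera"]
    r=np.linalg.inv(K)@[u,v,1]
    if z is not None:
        w=T[:3,:3]@r; d=(z-T[2,3])/w[2]
    if d is None: d=c["depth"][int(round(v)),int(round(u))]
    return T[:3,:3]@(r*d)+T[:3,3]
def proj(c,p):
    T=c["world_from_camera"]; q=T[:3,:3].T@(np.array(p)-T[:3,3]); q=c["mtx"]@q; return q[:2]/q[2]
def cloud(c):
    K=c["mtx"];T=c["world_from_camera"];d=c["depth"].astype(float)
    v,u=np.mgrid[:480,:640]
    P=np.stack([(u-K[0,2])/K[0,0]*d,(v-K[1,2])/K[1,1]*d,d],-1)
    return P@T[:3,:3].T+T[:3,3]
def crop(c,name,u0,v0,w,h,s):
    im=c["frame"][v0:v0+h,u0:u0+w,::-1]
    cv2.imwrite(name,cv2.resize(im,None,fx=s,fy=s,interpolation=cv2.INTER_CUBIC))
E
python3 - <<'E'
from h import *
a=load("top0");b=load("side0")
crop(a,"pics/tc.png",215,140,130,145,4)
crop(b,"pics/sc.png",265,155,160,160,4)
for n,c in(("top",a),("side",b)):
    P=cloud(c)
    # tin rim: points z 108..122
    m=(P[...,2]>110)&(P[...,2]<120)&(abs(P[...,0]-410)<90)&(abs(P[...,1]+10)<80)
    q=P[m]; print(n,"rim",m.sum(), q[:,:2].min(0) if m.any() else'',q[:,:2].max(0) if m.any() else'')
    m=(P[...,2]>285)&(P[...,2]<325)&(abs(P[...,0]-480)<120)&(P[...,1]>20)&(P[...,1]<200)
    q=P[m];print("handle",m.sum(),q.mean(0),q.min(0),q.max(0))
    vv,uu=np.where(m);print(uu.min(),uu.max(),vv.min(),vv.max())
E
```

```text
top rim 141 [322.10291769 -80.66254401] [497.83603429  29.92312926]
handle 112 [559.44304716 107.16400973 313.34986946] [540.89938084  91.98824128 289.44159854] [580.45457876 124.73176674 322.85395923]
262 275 223 239
side rim 346 [320.34597235 -81.33789159] [499.37084245  36.52594112]
handle 213 [559.30320859 107.01377804 308.58881506] [539.65678196  93.03285341 286.30180893] [579.57112197 124.40413444 320.42889844]
297 315 166 181
```

View pics/tc.png

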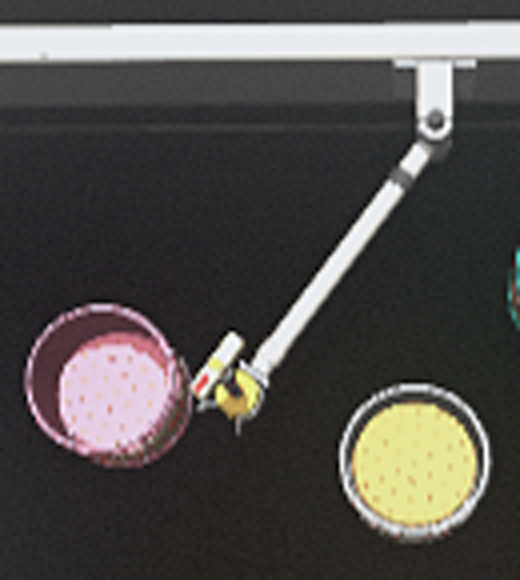

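View pics/sc.png

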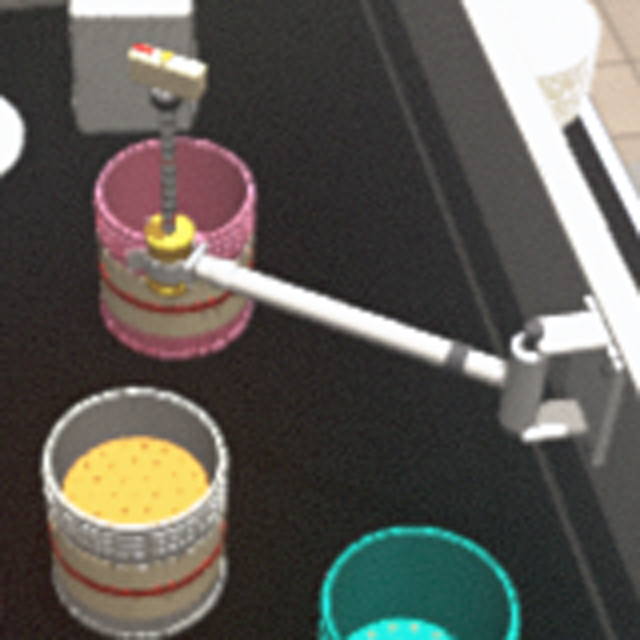

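Crops: in the top crop the tin rim is centred at (414,462), which is full pixel (318.6,255.5). The hinge pin is at (435,120), full (323.8,170), and the cream handle runs from (203,392) to (233,340). Next I fit circles and check the sizes.

```bash
python3 - <<'E'
from h import *
from scipy.optimize import least_squares
a=load("top0");b=load("side0")
print("tin by pixel z115",pt(a,318.6,255.5,z=115), "hinge z~175",pt(a,323.8,170,z=185),pt(a,323.8,170))
for n,c in(("top",a),("side",b)):
    P=cloud(c)
    m=(P[...,2]>105)&(P[...,2]<122)&(np.hypot(P[...,0]-405,P[...,1]+10)<75)
    q=P[m]; f=least_squares(lambda p:np.hypot(q[:,0]-p[0],q[:,1]-p[1])-p[2],[405,-10,54],loss='soft_l1').x
    print(n,"rim",m.sum(),f)
    m=(np.hypot(P[...,0]-f[0],P[...,1]-f[1])<40); q=P[m]; print("biscuit z",np.percentile(q[:,2],[5,50,95]))
    m=(P[...,2]>285)&(P[...,2]<330)&(abs(P[...,0]-560)<30)&(abs(P[...,1]-108)<30)
    q=P[m];q=q[q[:,2]>296]; uu,s,vt=np.linalg.svd(q[:,:2]-q[:,:2].mean(0)); t=(q[:,:2]-q[:,:2].mean(0))@vt[0]
    ctr=q[:,:2].mean(0)+vt[0]*(t.max()+t.min())/2
    print("handle",ctr,np.degrees(np.arctan2(vt[0][1],vt[0][0])),np.ptp(t),q[:,2].max())
    # arm tube
    m=(P[...,2]>145)&(P[...,2]<175)&(P[...,0]>560)&(P[...,0]<740)&(P[...,1]>-40)&(P[...,1]<110)
    q=P[m][:,:2]; uu,s,vt=np.linalg.svd(q-q.mean(0)); print("tube",m.sum(),q.mean(0),np.degrees(np.arctan2(vt[0][1],vt[0][0])),s)
    H=ctr+240*np.array([np.cos(np.arctan2(vt[0][1],vt[0][0])+ (0 if vt[0][0]>0 else np.pi)),np.sin(np.arctan2(vt[0][1],vt[0][0])+(0 if vt[0][0]>0 else np.pi))]);print("hinge from dir",H)
E
```

```text
tin by pixel z115 [513.64121344 -19.5030047  115.        ] hinge z~175 [754.552977   -36.40129215 185.        ] [747.26566085 -35.85433442 210.62648297]
top rim 129 [370.84325765 -26.63311061  53.16949696]
biscuit z [  29.99073927 1441.64449451 1441.64449451]
handle [560.23803839 106.98346857] 143.52712355357914 45.28495578090309 322.85395922944963
tube 413 [654.14358903  37.7180178 ] 143.53056120698432 [1249.69012419  102.04210609]
hinge from dir [753.23980343 -35.67107463]
side rim 305 [368.41047316 -24.98595921  53.25666703]
biscuit z [31.0168926  33.77826313 36.86551914]
handle [558.19729237 107.9944879 ] -34.34965427705269 46.04572669091491 320.4288984378111
tube 599 [650.3947442   39.07454114] -36.53892863701723 [1620.2519364   108.88365077]
hinge from dir [751.02590028 -34.89402799]
```

```bash
python3 - <<'E'
from h import *
from scipy.optimize import least_squares
a=load("top0");b=load("side0")
for n,c in(("top",a),("side",b)):
    P=cloud(c); ok=c["depth"]>0
    m=ok&(P[...,2]>107)&(P[...,2]<122)&(np.hypot(P[...,0]-513,P[...,1]+19)<75)
    q=P[m]; f=least_squares(lambda p:np.hypot(q[:,0]-p[0],q[:,1]-p[1])-p[2],[513,-19,54],loss='soft_l1').x
    print(n,"rim",m.sum(),f,q[:,2].max())
    m=ok&(np.hypot(P[...,0]-f[0],P[...,1]-f[1])<38); q=P[m]; print("biscuit z",np.percentile(q[:,2],[5,50,95]),m.sum())
    H=np.array([752.5,-35.5]);h0=np.array([559.3,107.5]);t=f[:2]
    print("r",np.hypot(*(h0-H)),"tin r",np.hypot(*(t-H)))
    a0=np.arctan2(*(h0-H)[::-1]);a1=np.arctan2(*(t-H)[::-1]);print("swing",(a1-a0)%(2*np.pi),a0,a1, H+240*np.array([np.cos(a1),np.sin(a1)]))
# pin circle from depth near top
P=cloud(a);m=(a["depth"]>0)&(P[...,2]>140)&(np.hypot(P[...,0]-750,P[...,1]+36)<25);q=P[m];print(np.c_[q[::4]].round(0))
E
```

```text
top rim 144 [518.21784737 -18.03565117  53.54914225] 120.83243721696363
biscuit z [73.21812174 77.90988749 83.27293201] 488
r 240.36480607609764 tin r 234.9321828074659
swing 0.5627708774746001 2.504415308061425 3.067186185536025 [513.16405225 -17.65892063]
side rim 365 [517.02043905 -15.96990866  53.39283383] 120.65817120620466
biscuit z [76.25703869 78.80461361 81.53880486] 446
r 240.36480607609764 tin r 236.288061682187
swing 0.5544292077972526 2.504415308061425 3.0588445158586777 [513.32120177 -15.66310309]
[[774. -28. 201.]
 [773. -40. 203.]
 [771. -25. 198.]
 [771. -37. 200.]
 [769. -23. 198.]
 [767. -34. 203.]
 [767. -45. 201.]
 [765. -31. 199.]
 [765. -42. 201.]
 [761. -28. 205.]
 [763. -40. 198.]
 [759. -25. 200.]
 [758. -37. 203.]
 [756. -22. 200.]
 [753. -34. 211.]
 [757. -45. 197.]
 [751. -34. 208.]
 [754. -45. 198.]
 [749. -34. 206.]
 [753. -46. 189.]
 [749. -34. 194.]
 [751. -45. 188.]
 [747. -34. 190.]
 [749. -46. 184.]
 [745. -34. 189.]
 [750. -46. 168.]
 [743. -31. 185.]
 [745. -43. 177.]
 [743. -28. 173.]
 [743. -40. 174.]
 [741. -25. 170.]
 [742. -37. 164.]
 [739. -20. 165.]
 [740. -31. 161.]
 [737. -17. 161.]
 [737. -28. 162.]
 [734. -20. 164.]
 [730. -22. 166.]]
```

```bash
cat >> h.py <<'E'
from scipy.spatial.transform import Rotation as R
def Rt(ang): # tool down, tool x at world angle ang(deg)
    return R.from_matrix(np.array([[np.cos(np.radians(ang)),np.sin(np.radians(ang)),0],[np.sin(np.radians(ang)),-np.cos(np.radians(ang)),0],[0,0,-1]]))
def rows(p0,R0,targets):
    """targets list of (pos, ang)"""
    for p,a in targets:
        d=R0.inv().apply(np.array(p)-p0); r=(R0.inv()*Rt(a)).as_rotvec(degrees=True)
        print(np.r_[d,r].round(2).tolist())
def pose(s):
    q=s["tcp_rot"]; r=R.from_quat([q[1],q[2],q[3],q[0]]); x=r.as_matrix()[:,0]
    return s["ee_pos"],r,np.degrees(np.arctan2(x[1],x[0]))
E
python3 - <<'E'
import plant
print([n for n in dir(plant) if not n.startswith('_')])
print(getattr(plant,'grasp_offset',None))
from h import *
p,r,a=pose(plant.get_state());print(p,a)
rows(p,r,[((203,511,400),a),((559.5,107.5,400),143.5)])
E
```

```text
['Unreachable', 'capture', 'finish_job', 'get_state', 'grasp_offset']
-18.8
[203.25547447 510.76184569 218.19243258] 158.29648946374436
[0.34, -0.05, -181.81, -0.05, -0.0, 0.0]
[-480.1, -243.11, -181.62, -0.05, 0.0, 14.8]
```

>>> {"method": "servo_tool", "body": {"moves": [0,0,-41,0,0,0,-20,-10,-82,0,0,0,-50,-25,-123,0,0,3,-85,-43,-160,0,0,6,-120,-61,-181,0,0,9], "hand": 60}}

```text
clock: 0.52
ee_pos: [275.9, 428.3, 384.4]
tcp_rot: [0.0, 0.265, 0.964, 0.001]
contact_force: [0.9, 0.8, 0.1]
opening: 64.4
```

>>> {"method": "servo_tool", "body": {"moves": [-35,-17.7,0,0,0,0,-70,-35.4,0,0,0,0,-105,-53,0,0,0,0,-140,-71,0,0,0,0,-175,-89,0,0,0,0]}}

```text
clock: 0.93
ee_pos: [381.2, 261.3, 382.1]
tcp_rot: [-0.0, 0.265, 0.964, -0.0]
contact_force: [0.5, 0.2, 0.7]
opening: 60.4
```

```bash
python3 - <<'E'
import plant
from h import *
s=plant.get_state();p,r,a=pose(s);print(s["clock"],p,a)
rows(p,r,[((559.5,107.5,370),143.5)])
E
```

```text
0.9333 [381.20269552 261.26162865 382.06577599] 149.30810813034006
[-231.81, -41.22, 12.05, -0.01, -0.01, 5.81]
```

>>> {"method": "servo_tool", "body": {"moves": [-32,-6,0,0,0,2,-64,-12,0,0,0,4,-96,-18,0,0,0,5.8,-128,-23,0,0,0,5.8,-160,-29,0,0,0,5.8]}}

```text
clock: 1.35
ee_pos: [504.5, 155.1, 381.9]
tcp_rot: [-0.0, 0.313, 0.95, -0.0]
contact_force: [0.1, 0.3, -0.2]
opening: 60.2
```

```bash
python3 - <<'E'
import plant
from h import *
s=plant.get_state();p,r,a=pose(s);print(s["clock"],p,a)
rows(p,r,[((559.5,107.5,370),143.5)])
E
```

```text
1.35 [504.47406228 155.09587599 381.93821171] 143.47444962286716
[-72.55, -5.49, 11.92, -0.01, -0.02, -0.03]
```

>>> {"method": "servo_tool", "body": {"moves": [-35,-3,0,0,0,0,-72.5,-5.5,0,0,0,0,-72.5,-5.5,12,0,0,0,-72.5,-5.5,12,0,0,0,-72.5,-5.5,12,0,0,0]}}

```text
clock: 1.77
ee_pos: [558.1, 108.9, 369.5]
tcp_rot: [-0.001, 0.313, 0.95, -0.0]
contact_force: [0.8, -0.5, 0.2]
opening: 60.0
```

```bash
python3 - <<'E'
import plant
from h import *
s=plant.get_state();p,r,a=pose(s);print(s["clock"],p,a)
rows(p,r,[((559.5,107.5,299),143.5)])
for n in("side","top"):
    c=plant.capture(n); np.savez(f"pics/{n}1.npz",**c)
    crop(c,f"pics/{n}1.png",*((240,90,160,120) if n=="side" else (210,170,160,120)),4)
E
```

```text
1.7667 [558.06401687 108.93226184 369.52443398] 143.47753487624428
[-2.12, -0.21, 70.52, -0.07, -0.09, -0.02]
```

View pics/side1.png

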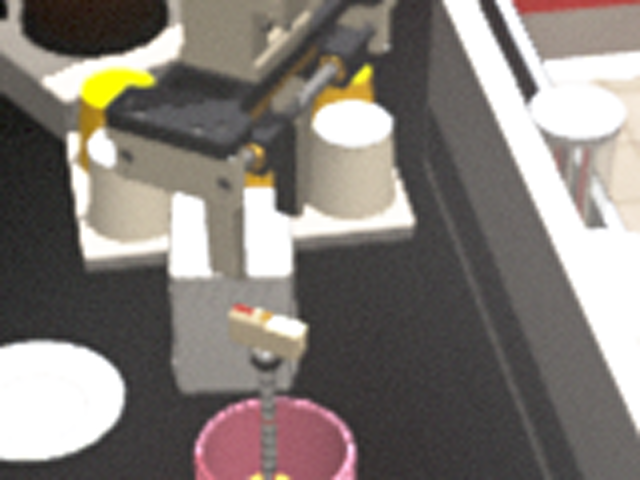

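The fingers (near one at crop (225,240), far one behind at (290,170)) straddle the bar at (267,330), above it. I'll descend.

>>> {"method": "servo_tool", "body": {"moves": [-1,0,25,0,0,0,-1,0,50,0,0,0,-1,0,70,0,0,0,-1,0,70,0,0,0,-1,0,70,0,0,0]}}

```text
clock: 2.28
ee_pos: [558.9, 108.9, 300.8]
tcp_rot: [-0.0, 0.313, 0.95, -0.0]
contact_force: [-0.2, 1.1, 0.6]
opening: 59.8
```

```bash
python3 - <<'E'
import plant
from h import *
s=plant.get_state();p,r,a=pose(s);print(s["clock"],p,a,s["contact_force"])
rows(p,r,[((559.5,107.5,299),143.5)])
for n in("side","top"):
    c=plant.capture(n); np.savez(f"pics/{n}2.npz",**c)
    crop(c,f"pics/{n}2.png",*((250,110,120,90) if n=="side" else (210,170,120,90)),6)
E
```

```text
2.2833 [558.94314259 108.87760523 300.84665078] 143.54897210746532 [-0.18057984  1.12152902  0.59285589]
[-1.27, -0.78, 1.85, -0.01, -0.01, 0.05]
```

View pics/side2.png

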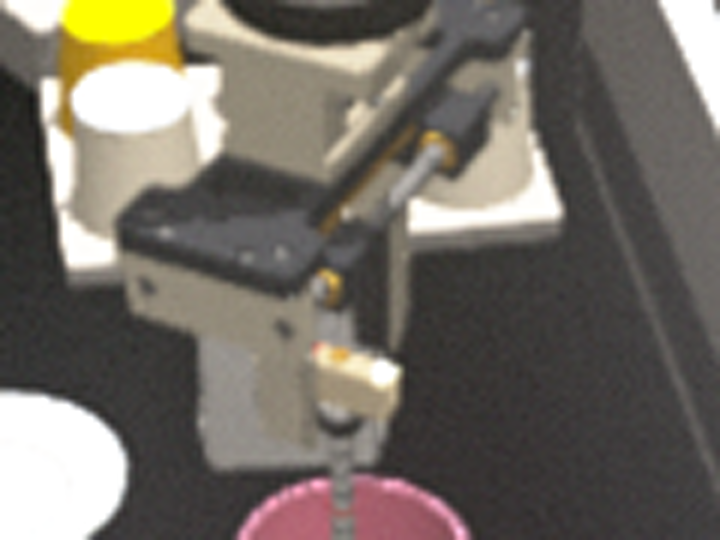

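The bar sits between the fingers, with the near tip at crop (285,440) and the bar at (358,385). Now I close the gripper.

>>> {"method": "servo_tool", "body": {"moves": [-1,-0.8,0.5,0,0,0,-1,-0.8,0.5,0,0,0,-1,-0.8,0.5,0,0,0,-1,-0.8,0.5,0,0,0,-1,-0.8,0.5,0,0,0], "hand": 0, "newtons": 35}}

```text
clock: 2.8
ee_pos: [559.7, 107.0, 299.9]
tcp_rot: [0.0, 0.313, 0.95, 0.0]
contact_force: [-0.4, -0.1, 0.3]
opening: 31.2
```

>>> {"method": "servo_tool", "body": {"moves": [0,0,0,0,0,0,0,0,0,0,0,0,0,0,0,0,0,0,0,0,0,0,0,0,0,0,0,0,0,0]}}

```text
clock: 3.22
ee_pos: [559.6, 107.1, 299.7]
tcp_rot: [-0.0, 0.313, 0.95, -0.0]
contact_force: [-0.1, 0.8, 0.1]
opening: 11.6
```

```bash
python3 - <<'E'
import plant
from h import *
s=plant.get_state();p,r,a=pose(s);print(s["clock"],p,a,s["contact_force"],s["moment"],s["opening"])
for n in("side","top"):
    c=plant.capture(n); np.savez(f"pics/{n}3.npz",**c)
    crop(c,f"pics/{n}3.png",*((250,110,120,90) if n=="side" else (210,170,120,90)),6)
E
```

```text
3.2167 [559.6473412  107.05778468 299.69391483] 143.49854248826685 [-0.06468507  0.76845328  0.08765286] [ 0.01316749  0.03803976 -0.00253341] 11.622710200448298
```

View pics/side3.png

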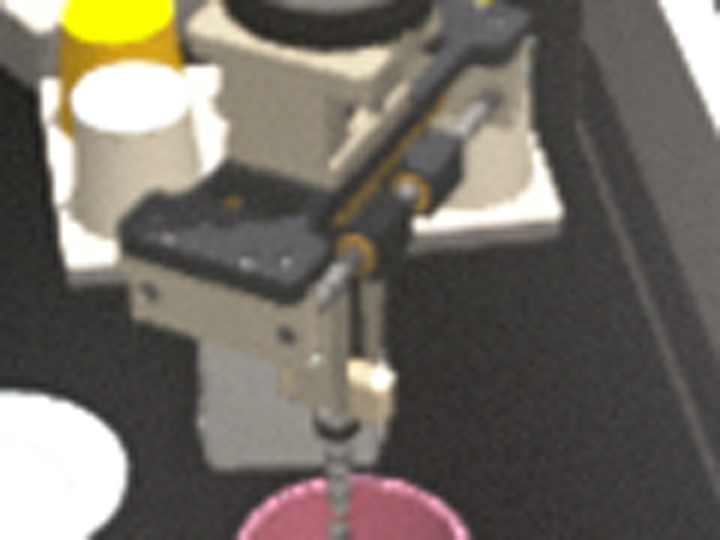

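Gripped at 11.6 mm opening, which fits the 12 mm bar. Next I compute the swing arc.

```bash
python3 - <<'E'
import plant
from h import *
s=plant.get_state();p,r,a=pose(s);H=np.array([752.3,-35.3])
def arc(p0,r0,a0,degs):
    T=[]
    for d in degs:
        t=np.radians(d);v=p0[:2]-H; w=np.array([[np.cos(t),-np.sin(t)],[np.sin(t),np.cos(t)]])@v
        T.append(((*(H+w),p0[2]),a0+d))
    rows(p0,r0,T); return T
T=arc(p,r,a,[1.6,4.8,8,11.2,14.4]); print(T[-1])
arc(p,r,a,[17.6,20.8,24,27.2,30.4,31.9])
q=np.array(T[-1][0]);arc(q,Rt(a+14.4),a+14.4,[3.2,6.4,9.6,12.8,16,17.5])
E
```

```text
[-0.1, -6.69, -0.0, 0.0, -0.0, -1.6]
[-0.85, -20.04, -0.0, 0.0, -0.0, -4.8]
[-2.36, -33.33, -0.0, 0.0, -0.0, -8.0]
[-4.6, -46.52, -0.0, 0.0, -0.0, -11.2]
[-7.57, -59.56, -0.0, 0.0, 0.0, -14.4]
((np.float64(530.3079969418245), np.float64(54.66544819845005), np.float64(299.6969780060811)), np.float64(157.8973233962289))
[-11.26, -72.42, -0.0, 0.0, 0.0, -17.6]
[-15.67, -85.05, -0.0, 0.0, 0.0, -20.8]
[-20.78, -97.41, -0.0, 0.0, 0.0, -24.0]
[-26.57, -109.47, -0.0, 0.0, 0.0, -27.2]
[-33.02, -121.19, -0.0, 0.0, 0.0, -30.4]
[-36.27, -126.55, -0.0, 0.0, 0.0, -31.9]
[-0.38, -13.37, 0.0, 0.0, 0.0, -3.2]
[-1.51, -26.7, 0.0, 0.0, 0.0, -6.4]
[-3.38, -39.94, 0.0, 0.0, 0.0, -9.6]
[-5.99, -53.06, 0.0, 0.0, 0.0, -12.8]
[-9.33, -66.02, 0.0, 0.0, 0.0, -16.0]
[-11.14, -72.02, 0.0, 0.0, 0.0, -17.5]
```

>>> {"method": "servo_tool", "body": {"moves": [-0.1,-6.7,0,0,0,-1.6,-0.9,-20,0,0,0,-4.8,-2.4,-33.3,0,0,0,-8,-4.6,-46.5,0,0,0,-11.2,-7.6,-59.6,0,0,0,-14.4]}}

```text
clock: 3.73
ee_pos: [530.4, 54.1, 299.6]
tcp_rot: [0.001, 0.19, 0.982, 0.0]
contact_force: [4.3, -0.5, -2.2]
opening: 11.4
```

```bash
python3 - <<'E'
import plant
from h import *
s=plant.get_state();p,r,a=pose(s);print(s["clock"],p,a,s["contact_force"],s["moment"],s["opening"])
E
```

```text
3.7333 [530.38455236  54.13931113 299.6094249 ] 158.0717800021936 [ 4.27812074 -0.49934158 -2.16199964] [-0.01353605 -0.79156567  0.03072364] 11.362523637075881
```

>>> {"method": "servo_tool", "body": {"moves": [-0.1,-13.4,0,0,0,-3.2,-1,-26.7,0,0,0,-6.4,-2.7,-40,0,0,0,-9.6,-5.1,-53,0,0,0,-12.8,-8.3,-66,0,0,0,-16]}}

```text
clock: 4.15
ee_pos: [514.4, -10.4, 299.7]
tcp_rot: [0.002, 0.052, 0.999, 0.0]
contact_force: [12.3, 1.3, -5.7]
opening: 11.4
```

>>> {"method": "servo_tool", "body": {"moves": [-0.2,-6,0,0,0,-1.5,-0.2,-6,0,0,0,-1.5,-0.2,-6,0,0,0,-1.5]}}

```text
clock: 4.4
ee_pos: [514.1, -16.4, 299.7]
tcp_rot: [0.002, 0.04, 0.999, -0.0]
contact_force: [8.8, -1.5, -4.3]
opening: 11.6
```

```bash
python3 - <<'E'
import plant
from h import *
s=plant.get_state();p,r,a=pose(s);print(s["clock"],p,a,s["contact_force"],s["moment"],s["opening"])
for n in("side","top"):
    c=plant.capture(n); np.savez(f"pics/{n}4.npz",**c)
    crop(c,f"pics/{n}4.png",*((230,130,200,200) if n=="side" else (240,150,130,130)),4)
E
```

```text
4.4 [514.07005306 -16.35565059 299.73889111] 175.3594506855466 [ 8.75809808 -1.45627084 -4.27295802] [-0.21510952 -1.63133476  0.03677952] 11.630183981401679
```

View pics/side4.png

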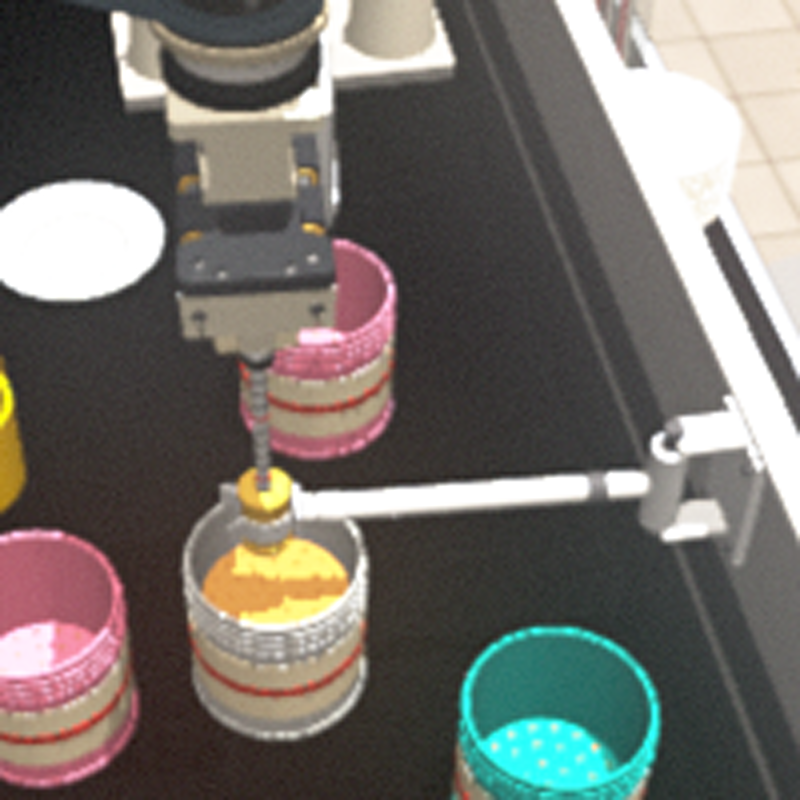

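View pics/top4.png

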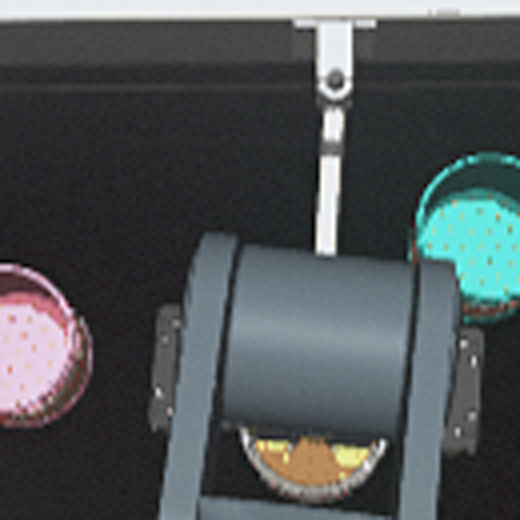

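The swing arm now points at the tin: the rod is at side crop (263,430) and the sleeve hangs over the mouth. There is a radial pull of 9 N, which I relieve before lowering.

>>> {"method": "servo_tool", "body": {"moves": [-0.8,0,0,0,0,0,-1.5,0,0,0,0,0,-1.5,0,0,0,0,0]}}

```text
clock: 4.75
ee_pos: [514.6, -15.9, 299.7]
tcp_rot: [0.0, 0.04, 0.999, -0.0]
contact_force: [3.4, -1.2, -2.1]
opening: 11.7
```

```bash
cat > st.py <<'E'
import plant
from h import *
s=plant.get_state();p,r,a=pose(s);print(s["clock"],p.round(2),round(a,2),s["contact_force"].round(2),s["moment"].round(3),round(s["opening"],2))
E
python3 st.py
```

```text
4.75 [514.59 -15.92 299.69] 175.39 [ 3.42 -1.22 -2.12] [-0.106 -0.686 -0.037] 11.71
```

>>> {"method": "servo_tool", "body": {"moves": [-1,0,3,0,0,0,-1,0,8,0,0,0,-1,0,14,0,0,0,-1,0,20,0,0,0,-1,0,24,0,0,0]}}

```text
clock: 5.17
ee_pos: [515.0, -15.8, 274.7]
tcp_rot: [-0.0, 0.04, 0.999, 0.0]
contact_force: [0.3, -1.0, 0.7]
opening: 11.8
```

```bash
python3 st.py
```

```text
5.1667 [514.98 -15.82 274.67] 175.4 [ 0.29 -0.99  0.7 ] [-0.065  0.081 -0.029] 11.8
```

>>> {"method": "servo_tool", "body": {"moves": [0,0,2,0,0,0,0,0,4,0,0,0,0,0,7,0,0,0,0,0,10,0,0,0,0,0,12,0,0,0]}}

```text
clock: 5.58
ee_pos: [515.1, -15.8, 263.3]
tcp_rot: [-0.0, 0.04, 0.999, 0.0]
contact_force: [-1.8, -0.7, 1.3]
opening: 11.7
```

>>> {"method": "servo_tool", "body": {"moves": [0,0,1,0,0,0,0,0,2,0,0,0,0,0,3,0,0,0,0,0,4,0,0,0]}}

```text
clock: 5.92
ee_pos: [515.2, -15.8, 259.6]
tcp_rot: [-0.0, 0.04, 0.999, -0.0]
contact_force: [-2.3, -0.8, 1.6]
opening: 11.7
```

```bash
python3 st.py;  python3 - <<'E'
import plant
from h import *
c=plant.capture("side"); np.savez("pics/side5.npz",**c)
crop(c,"pics/side5.png",250,150,120,170,5)
E
```

```text
5.9167 [515.16 -15.85 259.63] 175.4 [-2.31 -0.82  1.64] [-0.056  0.383  0.009] 11.75
```

View pics/side5.png

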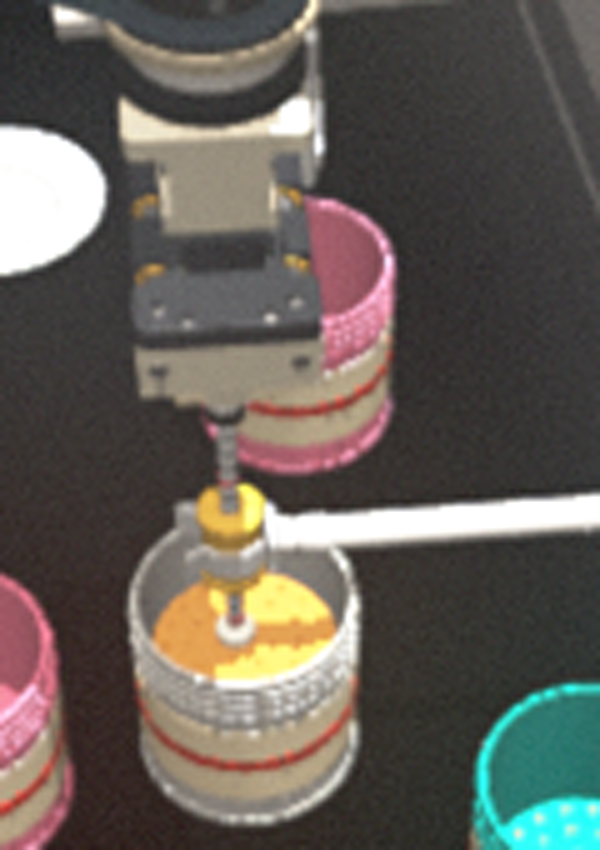

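The foot, at crop (237,632), is nearly central over the biscuits and close to them. I go on in 1 mm steps with settling.

>>> {"method": "servo_tool", "body": {"moves": [0,0,0.7,0,0,0,0,0,1.4,0,0,0,0,0,2.1,0,0,0,0,0,2.8,0,0,0,0,0,3.5,0,0,0]}}

```text
clock: 6.38
ee_pos: [515.2, -15.8, 256.1]
tcp_rot: [-0.0, 0.04, 0.999, 0.0]
contact_force: [-2.6, -1.4, 2.0]
opening: 11.4
```

```bash
python3 st.py
```

```text
6.3833 [515.19 -15.85 256.1 ] 175.4 [-2.56 -1.39  1.97] [-0.051  0.506  0.029] 11.42
```

>>> {"method": "servo_tool", "body": {"moves": [0,0,0.5,0,0,0,0,0,1,0,0,0,0,0,1,0,0,0]}}

```text
clock: 6.63
ee_pos: [515.2, -15.9, 255.0]
tcp_rot: [-0.0, 0.04, 0.999, -0.0]
contact_force: [-1.8, -0.0, 0.2]
opening: 11.9
```

```bash
python3 st.py
```

```text
6.6333 [515.16 -15.86 255.03] 175.4 [-1.79 -0.01  0.18] [-0.067  0.368  0.017] 11.85
```

>>> {"method": "servo_tool", "body": {"moves": [0,0,0.5,0,0,0,0,0,1,0,0,0,0,0,1,0,0,0]}}

```text
clock: 6.88
ee_pos: [515.2, -15.8, 254.1]
tcp_rot: [-0.0, 0.04, 0.999, -0.0]
contact_force: [-2.7, -0.4, 0.1]
opening: 12.1
```

```bash
python3 st.py
```

```text
6.8833 [515.17 -15.84 254.05] 175.4 [-2.68 -0.35  0.09] [-0.048  0.452  0.02 ] 12.07
```

>>> {"method": "servo_tool", "body": {"moves": [0,0,0.5,0,0,0,0,0,1,0,0,0,0,0,1,0,0,0]}}

```text
clock: 7.13
ee_pos: [515.2, -15.8, 253.1]
tcp_rot: [-0.0, 0.04, 0.999, -0.0]
contact_force: [-2.7, 0.7, -0.4]
opening: 12.1
```

```bash
python3 st.py
```

```text
7.1333 [515.2  -15.83 253.07] 175.4 [-2.68  0.73 -0.35] [-0.043  0.488  0.001] 12.12
```

>>> {"method": "servo_tool", "body": {"moves": [0,0,0.4,0,0,0,0,0,0.8,0,0,0,0,0,0.8,0,0,0]}}

```text
clock: 7.38
ee_pos: [515.2, -15.8, 252.3]
tcp_rot: [-0.0, 0.04, 0.999, 0.0]
contact_force: [-3.3, -0.6, 0.4]
opening: 11.7
```

```bash
python3 st.py
```

```text
7.3833 [515.19 -15.84 252.29] 175.4 [-3.27 -0.58  0.37] [-0.073  0.487 -0.01 ] 11.73
```

```bash
python3 st.py;  python3 - <<'E'
import plant
from h import *
c=plant.capture("side"); np.savez("pics/side6.npz",**c)
crop(c,"pics/side6.png",260,210,80,100,8)
d=load("side5"); crop(d,"pics/side5b.png",260,210,80,100,8)
E
python3 -c "
import cv2,numpy as np
a=cv2.imread('pics/side5b.png');b=cv2.imread('pics/side6.png');cv2.imwrite('pics/cmp56.png',np.hstack([a,b])[200:780,:])"
```

```text
7.3833 [515.19 -15.84 252.29] 175.4 [-3.27 -0.58  0.37] [-0.073  0.487 -0.01 ] 11.73
```

View pics/cmp56.png

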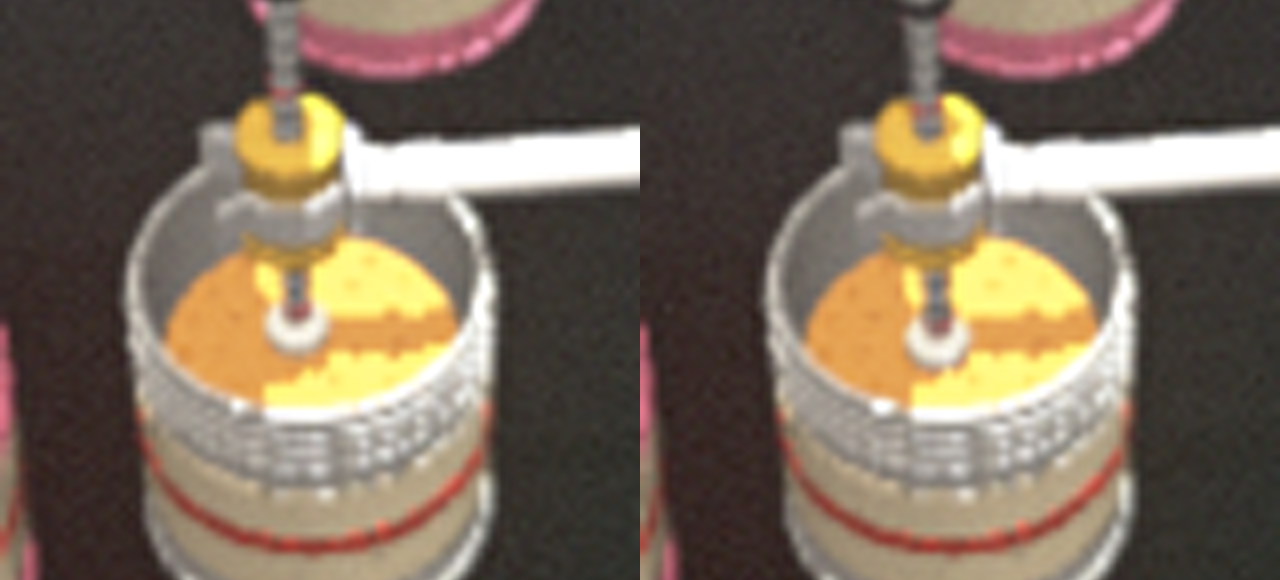

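The foot (left crop y=328, right y=340) moved down with the hand and hasn't clearly touched yet. I continue.

>>> {"method": "servo_tool", "body": {"moves": [0,0,0.4,0,0,0,0,0,0.8,0,0,0,0,0,0.8,0,0,0]}}

```text
clock: 7.68
ee_pos: [515.2, -15.9, 251.6]
tcp_rot: [0.0, 0.04, 0.999, -0.0]
contact_force: [-1.9, 0.3, 2.2]
opening: 11.8
```

```bash
python3 st.py
```

```text
7.6833 [515.23 -15.85 251.59] 175.4 [-1.93  0.29  2.19] [-0.061  0.58  -0.045] 11.81
```

>>> {"method": "servo_tool", "body": {"moves": [0,0,0.4,0,0,0,0,0,0.8,0,0,0,0,0,0.8,0,0,0]}}

```text
clock: 7.93
ee_pos: [515.2, -15.8, 250.9]
tcp_rot: [0.0, 0.04, 0.999, 0.0]
contact_force: [-4.0, -0.0, 4.6]
opening: 11.6
```

```bash
python3 st.py
```

```text
7.9333 [515.25 -15.84 250.94] 175.39 [-4.05 -0.02  4.64] [-0.077  0.75   0.055] 11.62
```

>>> {"method": "servo_tool", "body": {"moves": [0,0,0.2,0,0,0,0,0,0.2,0,0,0,0,0,0.2,0,0,0,0,0,0.2,0,0,0,0,0,0.2,0,0,0]}}

```text
clock: 8.35
ee_pos: [515.3, -15.9, 250.8]
tcp_rot: [0.0, 0.04, 0.999, -0.0]
contact_force: [-4.3, -0.0, 4.7]
opening: 11.7
```

```bash
python3 st.py
```

```text
8.35 [515.29 -15.87 250.81] 175.4 [-4.28 -0.    4.67] [-0.024  0.8    0.007] 11.67
```

Contact is steady at about 4.7 N. I turn clockwise (+ about tool z), relieving the side load a little.

>>> {"method": "servo_tool", "body": {"moves": [0.4,0,0,0,0,3,0.6,0,0,0,0,8,0.6,0,0,0,0,13,0.6,0,0,0,0,18,0.6,0,0,0,0,22]}}

```text
clock: 8.77
ee_pos: [515.1, -15.9, 250.8]
tcp_rot: [0.001, 0.232, 0.973, 0.0]
contact_force: [-1.7, -1.3, 3.3]
opening: 11.5
```

```bash
python3 st.py
```

```text
8.7667 [515.07 -15.86 250.83] 153.14 [-1.74 -1.3   3.27] [-0.053  0.417  0.008] 11.54
```

>>> {"method": "servo_tool", "body": {"moves": [0,0,0,0,0,5,0,0,0,0,0,10,0,0,0,0,0,15,0,0,0,0,0,20,0,0,0,0,0,24]}}

```text
clock: 9.18
ee_pos: [514.7, -15.7, 250.8]
tcp_rot: [0.0, 0.429, 0.903, 0.0]
contact_force: [-4.9, 1.6, 5.6]
opening: 11.6
```

```bash
python3 st.py
```

```text
9.1833 [514.72 -15.7  250.81] 129.14 [-4.86  1.61  5.56] [0.179 0.826 0.154] 11.58
```

>>> {"method": "servo_tool", "body": {"moves": [0,0,0,0,0,5,0,0,0,0,0,10,0,0,0,0,0,15,0,0,0,0,0,20,0,0,0,0,0,24]}}

```text
clock: 9.6
ee_pos: [514.0, -15.6, 250.7]
tcp_rot: [-0.001, 0.608, 0.794, -0.0]
contact_force: [-8.4, 0.9, 6.9]
opening: 11.5
```

```bash
python3 st.py
```

```text
9.6 [513.97 -15.61 250.71] 105.16 [-8.43  0.92  6.92] [0.058 1.597 0.23 ] 11.52
```

>>> {"method": "servo_tool", "body": {"moves": [0,0,0,0,0,5,0,0,0,0,0,10,0,0,0,0,0,15,0,0,0,0,0,18,0,0,0,0,0,18]}}

```text
clock: 10.02
ee_pos: [513.7, -15.6, 250.6]
tcp_rot: [-0.001, 0.724, 0.69, -0.001]
contact_force: [-9.1, 0.9, 7.5]
opening: 12.3
```

```bash
python3 st.py;  python3 - <<'E'
import plant
from h import *
c=plant.capture("side"); np.savez("pics/side7.npz",**c)
crop(c,"pics/side7.png",230,150,200,170,4)
E
```

```text
10.0167 [513.74 -15.6  250.63] 87.26 [-9.1   0.87  7.48] [0.011 1.75  0.547] 12.29
```

View pics/side7.png

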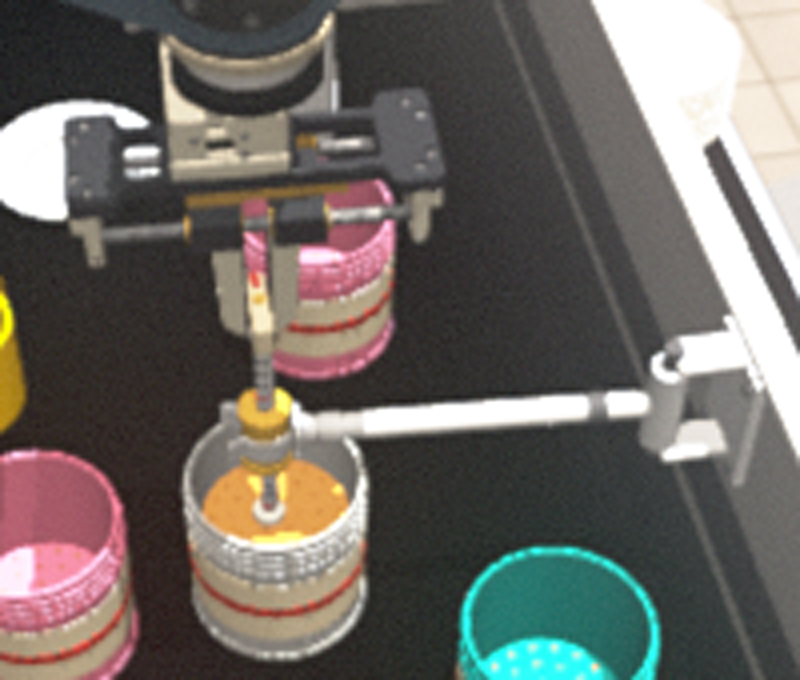

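The bar (crop (262,310)) now lies across the arm, and the end-stop torque is felt at 0.55 N m. I relieve the torque and side load slightly, hold, then open.

>>> {"method": "servo_tool", "body": {"moves": [0,-0.5,0,0,0,-1,0,-1,0,0,0,-2,0,-1,0,0,0,-2,0,-1,0,0,0,-2,0,-1,0,0,0,-2]}}

```text
clock: 10.48
ee_pos: [513.6, -15.6, 250.7]
tcp_rot: [-0.0, 0.711, 0.703, 0.0]
contact_force: [-4.9, 1.8, 6.0]
opening: 11.7
```

```bash
python3 st.py
```

```text
10.4833 [513.65 -15.64 250.67] 89.37 [-4.94  1.79  5.95] [0.134 0.831 0.14 ] 11.73
```

>>> {"method": "servo_tool", "body": {"moves": [0,-0.8,0,0,0,0,0,-0.8,0,0,0,0,0,-0.8,0,0,0,0]}}

```text
clock: 10.73
ee_pos: [513.5, -15.8, 250.7]
tcp_rot: [0.001, 0.711, 0.703, 0.001]
contact_force: [2.8, -0.3, 1.2]
opening: 11.9
```

>>> {"method": "servo_tool", "body": {"moves": [0,0,0,0,0,0,0,0,0,0,0,0,0,0,0,0,0,0,0,0,0,0,0,0,0,0,0,0,0,0], "hand": 50}}

```text
clock: 11.15
ee_pos: [512.7, -15.8, 250.4]
tcp_rot: [-0.0, 0.711, 0.703, -0.0]
contact_force: [0.6, -0.1, -0.1]
opening: 40.5
```

```bash
python3 st.py
```

```text
11.15 [512.73 -15.75 250.43] 89.39 [ 0.65 -0.05 -0.11] [-0.032  0.062  0.007] 40.55
```

>>> {"method": "servo_tool", "body": {"moves": [0,0,-10,0,0,0,0,0,-30,0,0,0,0,0,-60,0,0,0,0,0,-95,0,0,0,0,0,-120,0,0,0]}}

```text
clock: 11.57
ee_pos: [512.9, -15.7, 374.1]
tcp_rot: [0.001, 0.711, 0.703, 0.001]
contact_force: [1.1, 0.3, -0.0]
opening: 49.7
```

>>> {"method": "servo_tool", "body": {"moves": [0,-35,0,0,0,0,0,-70,0,0,0,0,0,-105,0,0,0,0,0,-135,0,0,0,0,0,-150,0,0,0,0]}}

```text
clock: 11.98
ee_pos: [360.2, -14.0, 371.4]
tcp_rot: [0.0, 0.711, 0.703, 0.0]
contact_force: [0.3, 0.2, 0.2]
opening: 50.1
```

```bash
python3 st.py;  python3 - <<'E'
import plant
from h import *
from scipy.optimize import least_squares
o={}
for n in("side","top"):
    c=plant.capture(n); np.savez(f"pics/{n}8.npz",**c); o[n]=c
    crop(c,f"pics/{n}8.png",*((240,170,160,150) if n=="side" else (240,150,130,130)),5 if n=="side" else 4)
    P=cloud(c); ok=c["depth"]>0
    m=ok&(P[...,2]>107)&(P[...,2]<122)&(np.hypot(P[...,0]-517,P[...,1]+17)<68)&(np.hypot(P[...,0]-517,P[...,1]+17)>42)
    q=P[m]; f=least_squares(lambda p:np.hypot(q[:,0]-p[0],q[:,1]-p[1])-p[2],[517,-17,54],loss='soft_l1').x
    print(n,"rim",m.sum(),f)
    m=ok&(P[...,2]>245)&(P[...,2]<285)&(np.hypot(P[...,0]-514,P[...,1]+16)<40);q=P[m]
    if len(q)>5:
        u,s,vt=np.linalg.svd(q[:,:2]-q[:,:2].mean(0)); print("handle",len(q),q.mean(0),q[:,2].max(),np.degrees(np.arctan2(vt[0][1],vt[0][0])))
    m=ok&(P[...,2]>145)&(P[...,2]<175)&(P[...,0]>560)&(P[...,0]<735)&(abs(P[...,1]+25)<30);q=P[m][:,:2]
    if len(q)>5:
        u,s,vt=np.linalg.svd(q-q.mean(0)); print("tube",len(q),np.degrees(np.arctan2(vt[0][1],vt[0][0])))
E
```

```text
11.9833 [360.16 -13.96 371.44] 89.4 [0.31 0.2  0.23] [-0.035  0.104 -0.009] 50.14
side rim 270 [517.14835852 -16.13367714  53.39466545]
handle 128 [512.44104618 -21.04958657 264.38198775] 272.8445972893285 -88.29230899703771
tube 499 175.59517816672331
top rim 116 [518.32524478 -17.98882373  53.60719571]
handle 92 [513.70683422 -17.03194088 266.29800533] 274.3288941790147 -87.02333489897255
tube 331 175.85641002529468
```

View pics/side8.png

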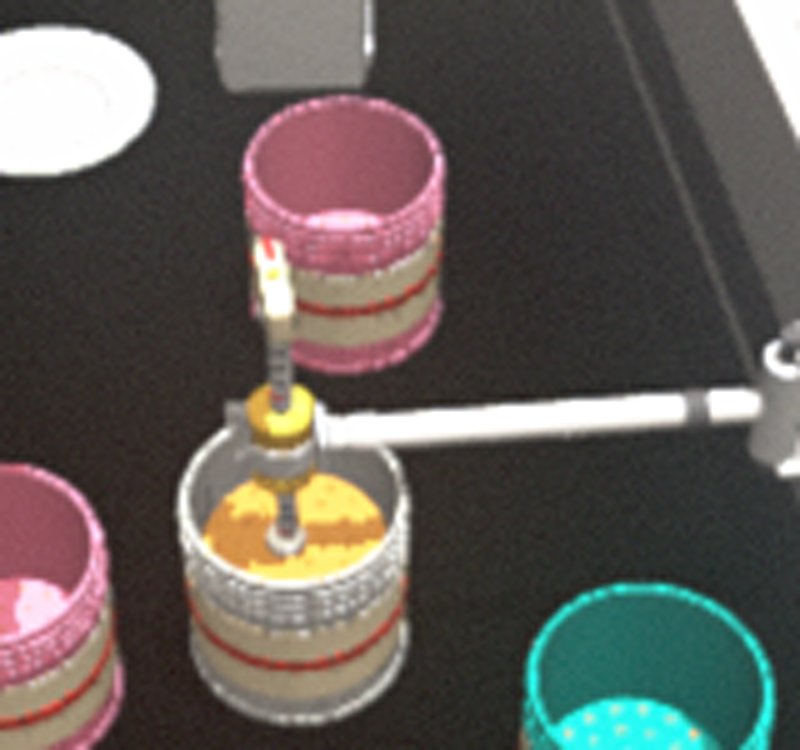

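View pics/top8.png

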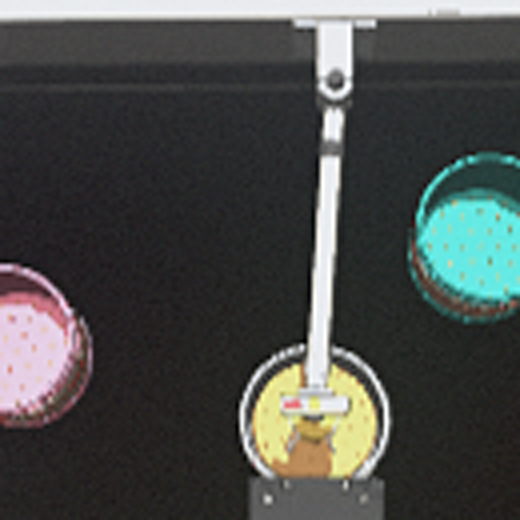

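The handle lies at about 92° against the arm tube's 175.7°, so the lock is at about 1.46 rad. The tin has not moved, and the foot (side pixel (297,278)) is where it was before release. Handing in.

```bash
python3 - <<'E'
import plant
from h import *
a=load("side0");b=load("side8");d=cv2.absdiff(a["frame"],b["frame"]).max(2)
for n,(u,v) in dict(lid=(332,404),bell=(228,379),cup=(220,240),saucer=(248,190),napkin=(298,163),bottle=(407,440),sugar=(329,470)).items():
    print(n,np.median(d[v-12:v+10,u-12:u+12]))
print(plant.finish_job())
E
```

```text
lid 7.5
bell 15.0
cup 18.0
saucer 3.0
napkin 17.0
bottle 22.0
sugar 14.0
the job is handed in; nothing more can be done
None
```

I swung the gauge over the white tin, lowered the rod until the foot rested on the biscuits, turned the handle about 86° clockwise to lock it, and let go. The job was handed in just after 12 s on the robot's clock.

**Position:** The rod axis is about 4 mm from the tin's axis. The tin's rim measured in the same place, to within 0.2 mm, before and after.

**Lock:** Measured from the last pictures, the bar lies across the arm at about 1.46 rad. I felt the end stop while turning.

**Foot contact:** I felt contact at about 48 mm of travel and locked at about 49 mm. That is roughly 1.3 mm of squeeze on the rubber, or 4–5 N. The upward force on the hand read 7.5 N at most, and part of that came from side load.

**Not confirmed:**
- **Foot touching after release:** I could not measure the foot force once the hand was off. I judge it still touching only from the travel and from the foot staying at the same pixel before and after letting go.
- **Bystanders:** The before-and-after picture comparison was rough. The saucer and lid matched closely, while the others differed by 14–22 grey levels, which I put down to noise and shadow. I did not measure their positions, but nothing in the views I took suggested that any of them had been touched.

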